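# Pack the charged club radios into the carry rack in the same order

## Task

The three handheld radios have finished charging: move them from the charger into the three wide pockets of the plywood carry rack, in the same order as they stand in the charger (each straight across), and put the tall spare battery pack that stands behind one of them into the narrow pocket at the rack's end. Lower each one in, do not drop it, so that it stands upright on the floor of its pocket; the two small battery packs stay in the charger, and the mug and the meter are left alone.

Things in the scene. Friction and masses are not known exactly. Their poses are not given: they have to be found in the camera images.
- radio_tall: Tall handheld radio, black, with display and keypad: 34 mm thick (its x), 56 mm wide (its y), 130 mm tall body (its z), 270 g; on top a knob 10 mm high (7 mm radius, at y = -12 mm) and a stub antenna 25 mm high (at y = +17 mm). Origin: centre of the underside. Its front is -x. Stands in a front pocket of the charger; grip its flat front and back near the top.
- radio_mid: Middle-sized handheld radio, grey, no display: 34 x 56 x 118 mm tall (body), 240 g, knob 10 mm and stub antenna 25 mm high on top, as on radio_tall. Origin: centre of the underside, axes as radio_tall.
- radio_short: Short handheld radio, black, no display and no antenna (bare brass socket 9 mm high, knob 10 mm): 34 x 56 x 106 mm tall (body), 210 g. Origin: centre of the underside, axes as radio_tall.
- pack: Tall grey spare battery pack, 20 mm thick (its x), 54 mm wide (its y), 64 mm tall, 120 g. Origin: centre of the underside. Stands in the charger's rear pocket behind one of the radios, its front 10 mm from that radio's back, so a finger fits between them only once the radio is gone. It goes to the rack.
- small_pack_a: Small black battery pack with two round contacts on top, 20 x 54 x 40 mm tall, 70 g, in another rear pocket of the charger: it stays there. Origin: centre of the underside.
- small_pack_b: Second small battery pack, the same as small_pack_a, in the third rear pocket: it stays there.
- charger: Black gang charger, fixed, 36 mm high, 90 mm deep (x), 262 mm long (y). Origin: at table height under the centre of the middle front pocket. Front pockets (radios) at x = 0, y = +80, 0, -80 mm in its frame; behind each a rear pocket (packs) at x = +37 mm. Pockets 24 mm deep, floor 12 mm above the table, 2 mm of play each way. Its front is -x; left to right runs from +y to -y.
- rack: Plywood carry rack, grey foam block 50 mm high, fixed; parallel to the charger, facing the same way, about 150 mm before or behind it. Plywood ends 70 mm high at y = +145, -215 mm. Origin: at table height under the middle radio pocket. Radio pockets 43 (x) x 67 mm (y) at x = 0, y = +80, 0, -80 mm (left to right); pack pocket 29 x 65 mm at y = -170 mm. Floors 8 mm above the table, 42 mm deep.
- meter: Orange hand-held multimeter lying on the table, 150 x 75 x 38 mm high; to be left alone. Origin: centre of the underside.
- mug: White mug, 80 mm across and 95 mm high, handle at its +y; to be left alone. Origin: centre of the underside.
There are look-alikes about, which are no part of the job. What is shaped like the pack but pink is not meant.

How it is judged (in metres and radians):
At the end, for the whole second after the job is handed in: Radios upright (0.1 rad) on the rack's pocket floors (underside below 14 mm, within 8 mm in x, 10 mm in y), each opposite the charger pocket it left (moved under 158.5 mm; a wrong pocket gives over 159); tall pack likewise in the narrow pocket (10 mm); small packs moved under 12 mm; all at rest ((y of radio_tall in the frame of rack between 0.07 and 0.09 m or y of radio_tall in the frame of rack between -0.01 and 0.01 m or y of radio_tall in the frame of rack between -0.09 and -0.07 m) and x of radio_tall in the frame of rack between -0.008 and 0.008 m and z of each of radio_tall, radio_mid, radio_short, pack in the frame of rack below 0.014 m and angle between each of radio_tall, radio_mid, radio_short, pack's own z axis and vertical below 0.1 rad and distance of each of radio_tall, radio_mid, radio_short from where it was at the start of the episode below 0.1585 m and linear speed of each of radio_tall, radio_mid, radio_short, pack below 0.02 m/s and angular speed of each of radio_tall, radio_mid, radio_short, pack below 0.2 rad/s and (y of radio_mid in the frame of rack between 0.07 and 0.09 m or y of radio_mid in the frame of rack between -0.01 and 0.01 m or y of radio_mid in the frame of rack between -0.09 and -0.07 m) and x of radio_mid in the frame of rack between -0.008 and 0.008 m and (y of radio_short in the frame of rack between 0.07 and 0.09 m or y of radio_short in the frame of rack between -0.01 and 0.01 m or y of radio_short in the frame of rack between -0.09 and -0.07 m) and x of radio_short in the frame of rack between -0.008 and 0.008 m and y of pack in the frame of rack between -0.18 and -0.16 m and x of pack in the frame of rack between -0.01 and 0.01 m and distance of each of small_pack_a, small_pack_b from where it was at the start of the episode below 0.012 m and angle between each of small_pack_a, small_pack_b's own z axis and vertical below 0.15 rad); the robot touches nothing.
It fails at once if a small battery pack is pulled out of or knocked from its charger pocket (distance of any of small_pack_a, small_pack_b from where it was at the start of the episode above 0.02 m).
It fails at once if the meter is pushed about (distance of meter from where it was at the start of the episode above 0.03 m).
It fails at once if the mug is pushed about (distance of mug from where it was at the start of the episode above 0.03 m).
It fails at once if a radio or the pack is dropped into the rack instead of being lowered in ((linear speed of radio_tall above 0.6 m/s and z of radio_tall in the frame of rack below 0.045 m and x of radio_tall in the frame of rack between -0.03 and 0.03 m and y of radio_tall in the frame of rack between -0.2 and 0.12 m) or (linear speed of radio_mid above 0.6 m/s and z of radio_mid in the frame of rack below 0.045 m and x of radio_mid in the frame of rack between -0.03 and 0.03 m and y of radio_mid in the frame of rack between -0.2 and 0.12 m) or (linear speed of radio_short above 0.6 m/s and z of radio_short in the frame of rack below 0.045 m and x of radio_short in the frame of rack between -0.03 and 0.03 m and y of radio_short in the frame of rack between -0.2 and 0.12 m) or (linear speed of pack above 0.6 m/s and z of pack in the frame of rack below 0.045 m and x of pack in the frame of rack between -0.03 and 0.03 m and y of pack in the frame of rack between -0.2 and 0.12 m)).
It also fails if it takes over 88 s, if anything falls off the work surface, if the arm or the gripper's body presses on something with over 40 N, if the wrist force passes 120 N, or if a joint passes its speed limit or range.

## Robot

A 6-joint arm with a two-finger parallel gripper is mounted at the origin on the work surface. World frame = base frame: x ahead of the robot, y to its left, z up, the work surface at z = 0. Lengths are in mm, angles in rad, forces in N, time in s.
With the tool pointing down it reaches from about 275 to 750 mm from the base axis. Payload 10.2 kg.
Tool frame: the origin (TCP) lies at the very end of the fingers, on their centre line; the grasp point (between the pads) lies 19 mm behind it; z points along the fingers, y is the direction in which the jaws open and shut (so a half turn about z gives the same grasp; the last joint's range is limited). The gripper opens to 85 mm and grips with 20 to 120 N. Pads are 22 mm wide; open, the fingers measure 114 mm over their backs; the gripper's body (76 mm by 85 mm) begins 54 mm behind the grasp point. The pads swing forward as they close: fully open they stand 13 mm farther back than shut.
Start: joints at [-1.518, 0.313, 1.498, -0, 1.331, -0.223], TCP at [142.953, -505.169, 231.294] pointing down, gripper open.
Joint ranges: [-2.94, 2.94], [-0.97, 2.17], [0.19, 2.56], [-1.23, 4.37], [0.02, 3.11], [-2.88, 2.88]. Speed limits (rad/s): [2.39, 2.39, 3.01, 3.14, 3.14, 3.14].

## Interface

Orientations are given as a unit quaternion [w, x, y, z].
In Python, from rig import ctrl, eyes, order gives the robot as it stands.
- The arm moves only by the tool move_arm, never from a script. Its argument "deltas" is a list of rows, each a list of 6 numbers: the shift along the tool's x, y, z in cm, then the turn, a rotation vector about the tool's x, y, z in degrees. A call has exactly 10 rows; each row shifts and turns the commanded pose from where the row before left it, along the tool's axes as they then stand; what a row does not reach is not made up. A row lasts 1/10 s, in which the tool goes at most 50 mm and 8.59 degrees, less where a joint would pass 70% of its speed; a pose out of reach is approached as far as the arm can. A call is refused whole if a number of a shift passes 5 or a number of a turn 8.59, either way. A call with a gripper value outside its range is refused whole. "grip" is the finger opening in cm, from 0 to 8.54, set as the call begins (left out, the last holds). The fingers move at their own pace and stop on an object; "newtons" is the grip in N (left out, the last holds). Time passes only in rows, so rows that do not move let the fingers close, or fill a call up. It gives the time, the measured TCP pose, the force and the opening at its end, in the units of the state.
- ctrl.sense(): the state, without advancing time (a new reading comes with each control period).
- eyes.capture(name): name is "side" or "top"; returns the picture (400x640x3 uint8, blue, green, red); there is no depth.
- eyes.camera_params(name): a dict with "K" (3x3 intrinsics, pixels), "camera_from_world" (4x4, takes a point from world to camera coordinates). Camera axes: x right, y down, z forward; pixel columns grow to the right and rows downward; lengths in mm; the calibration is good to about 2 mm. A picture is of the moment at which its call begins. camera_params takes no time and is no camera call.
- order.finish_job(): hands the job in, once; it reports no verdict.
The state is a dict: "time_s": time; "joints": joint angles; "dq": joint speeds; "tau": joint torques, N m; "eef_pos": TCP position; "ee_rot": TCP orientation; "force": force on the tool from outside, world axes, zero at the start; "wrist_torque": the same for the moment, N m; "grip_width": opening from 0.0 (shut) to 1.0 (fully open).
Only numpy, scipy, OpenCV 4.12 (cv2) and the standard library are available. Lean on these libraries where they do the work, as an engineer would, in place of code of your own. Each camera call takes 0.05 s, during which the arm holds its last target.

## Working session

There is one attempt and no reset: what is moved stays moved. The work goes in short steps, Python scripts to look and compute and a tool call to move; the robot and the scene stay as the last step left them, time stands still between calls to the robot, and variables do not carry over. Pictures are saved under pics/ and viewed, and the job is handed in when it is done.

Besides the shell and the picture viewer there is one more tool, called after "Call:" as a command line: name --pt "numbers of a row" for each row, then --argument value for the rest. move_arm: Moves the arm, as the interface text tells. Its arguments: {"type":"object","properties":{"deltas":{"type":"array"},"grip":{"type":"number"},"newtons":{"type":"number"}},"required":["deltas"]}

```bash
ls; mkdir -p pics
python3 - <<'E'
from rig import ctrl, eyes, order
import cv2
print(ctrl.sense())
for n in("side","top"):
    cv2.imwrite(f"pics/{n}0.png",eyes.capture(n)); p=eyes.camera_params(n); print(n,p["K"],p["camera_from_world"])
E
```

```text
pics
{'time_s': 0.0, 'joints': array([-1.51838457e+00,  3.13446572e-01,  1.49842305e+00, -1.00947839e-05,
        1.33099000e+00, -2.23357972e-01]), 'dq': array([ 0.0014223 , -0.00012785, -0.00068875,  0.00155595,  0.00252599,
       -0.00126776]), 'tau': array([-5.91250828e-04, -4.12270367e+01, -2.59749180e+01, -2.12409213e-04,
        4.04027553e-03,  2.14050840e-05]), 'eef_pos': array([ 142.94465429, -504.90550811,  230.74211101]), 'ee_rot': array([-6.31589312e-04,  9.90508570e-01,  1.37449524e-01,  4.91955934e-05]), 'force': array([ 0.60678538, -0.6037618 , -0.66746559]), 'wrist_torque': array([-0.03301008, -0.01366358,  0.04855934]), 'grip_width': 1.0026456438436637}
side [[381.01070835   0.         314.65779163]
 [  0.         381.01070835 201.99814142]
 [  0.           0.           1.        ]] [[ 9.94954175e-01 -1.00266513e-01 -3.57997126e-03 -5.07023514e+02]
 [-8.00622661e-02 -7.71949426e-01 -6.30622008e-01  2.11502039e+02]
 [ 6.04667131e-02  6.27726620e-01 -7.76081869e-01  6.85532592e+02]
 [ 0.00000000e+00  0.00000000e+00  0.00000000e+00  1.00000000e+00]]
top [[519.60255341   0.         313.20190475]
 [  0.         519.60255341 197.1037356 ]
 [  0.           0.           1.        ]] [[-1.67299422e-02 -9.99553687e-01 -2.47494755e-02  1.96308713e+02]
 [-9.84769633e-01  2.07566766e-02 -1.72620770e-01  4.97898121e+02]
 [ 1.73057444e-01  2.14845964e-02 -9.84677375e-01  8.89610110e+02]
 [ 0.00000000e+00  0.00000000e+00  0.00000000e+00  1.00000000e+00]]
```

View pics/side0.png

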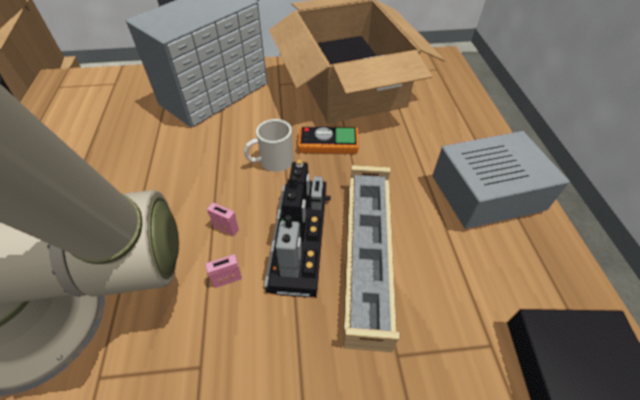

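View pics/top0.png

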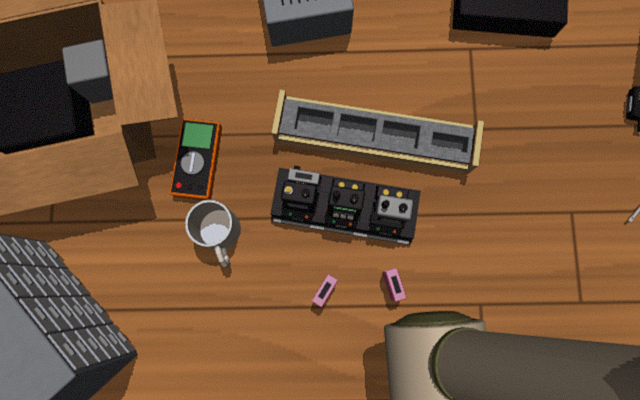

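Run:
```python
import cv2
a=cv2.imread("pics/top0.png")[80:250,260:490]; cv2.imwrite("pics/topc.png",cv2.resize(a,None,fx=3.4,fy=3.4,interpolation=cv2.INTER_CUBIC))
a=cv2.imread("pics/side0.png")[150:350,250:410]; cv2.imwrite("pics/sidec.png",cv2.resize(a,None,fx=3,fy=3,interpolation=cv2.INTER_CUBIC))
```

```text
(no output)
```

View pics/topc.png

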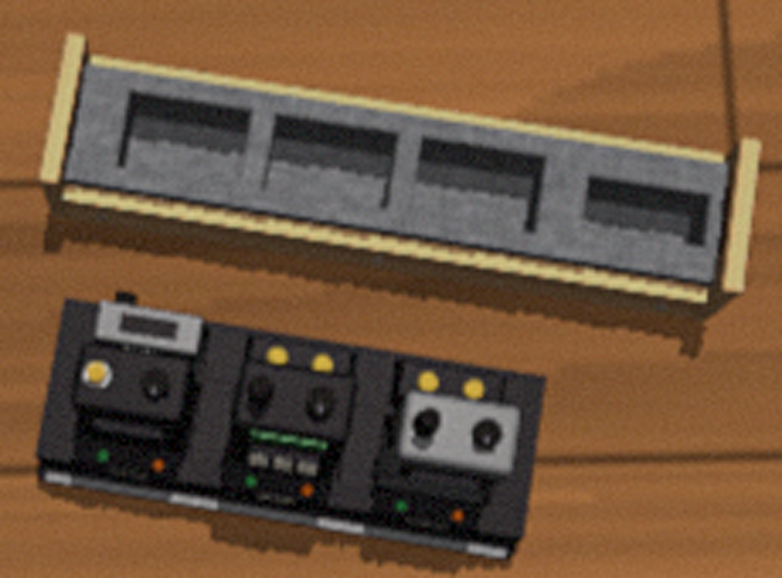

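View pics/sidec.png

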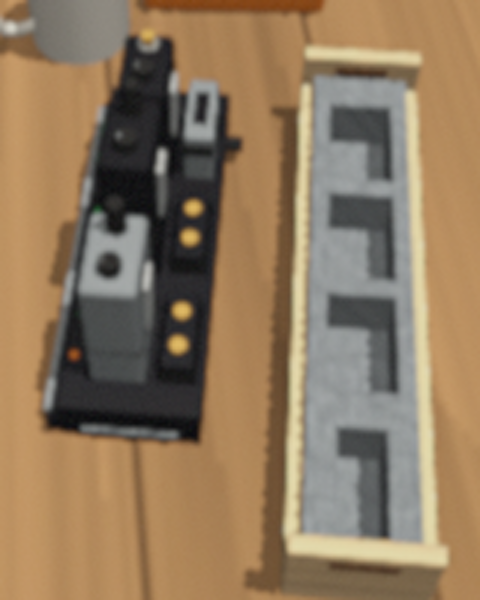

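Run:
```python
import cv2
def c(n,y0,y1,x0,x1,f,o):
    a=cv2.imread(f"pics/{n}0.png")[y0:y1,x0:x1]; a=cv2.resize(a,None,fx=f,fy=f,interpolation=cv2.INTER_CUBIC)
    a=cv2.convertScaleAbs(a,alpha=1.5,beta=20)
    for x in range(x0,x1,10): cv2.putText(a,str(x),(int((x-x0+.5)*f),8),0,.3,(0,255,255)); cv2.line(a,(int((x-x0+.5)*f),0),(int((x-x0+.5)*f),a.shape[0]),(0,200,200),1) if 0 else cv2.line(a,(int((x-x0+.5)*f),10),(int((x-x0+.5)*f),16),(0,255,255),1)
    for y in range(y0,y1,10): cv2.putText(a,str(y),(0,int((y-y0+.5)*f)),0,.3,(0,255,255)); cv2.line(a,(18,int((y-y0+.5)*f)),(26,int((y-y0+.5)*f)),(0,255,255),1)
    cv2.imwrite(f"pics/{o}.png",a)
c("top",90,170,270,380,7,"t1"); c("top",100,180,375,485,7,"t2"); c("top",160,250,265,345,7,"t3"); c("top",160,250,335,425,7,"t4")
c("side",160,260,340,400,6,"s1"); c("side",245,345,340,400,6,"s2")
```

```text
(no output)
```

View pics/t1.png

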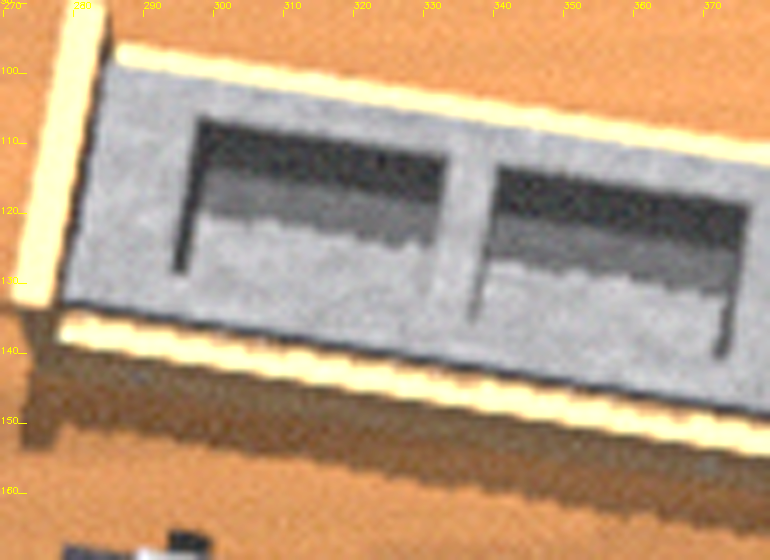

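View pics/t2.png

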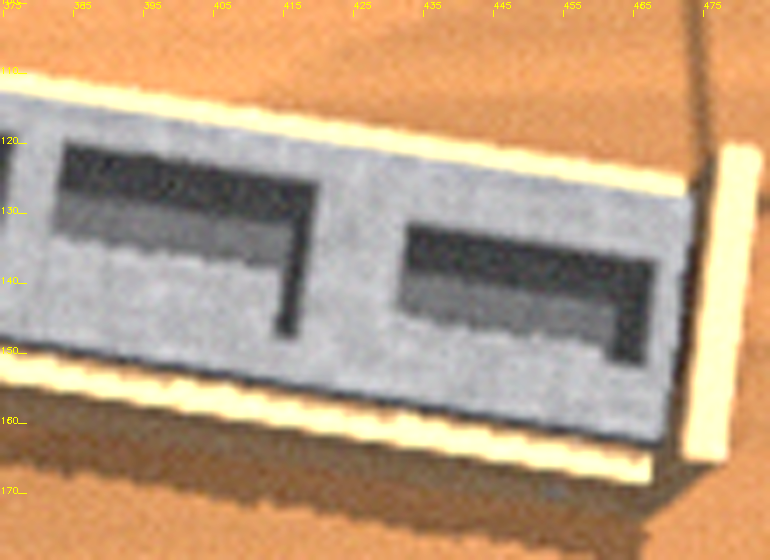

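View pics/t3.png

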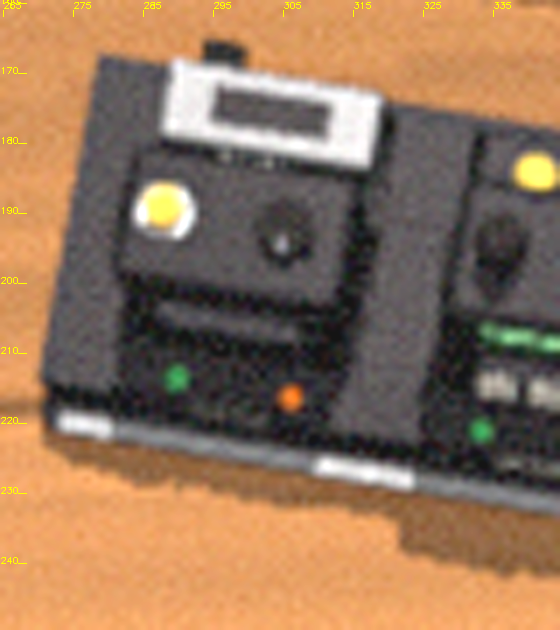

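View pics/t4.png

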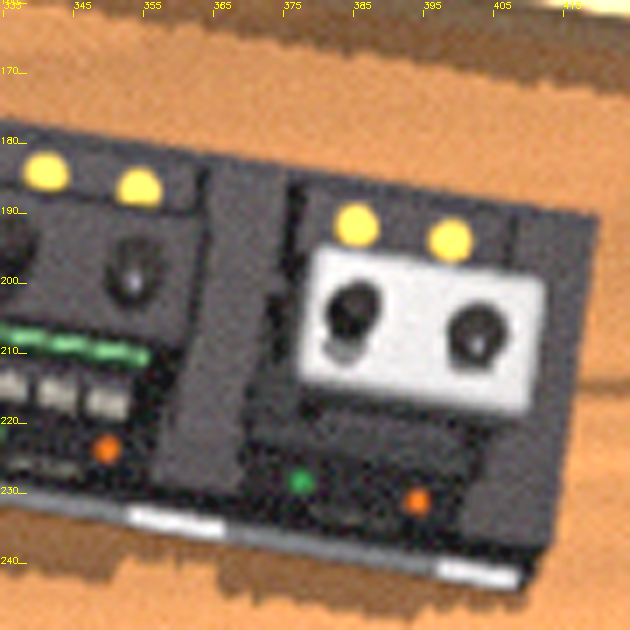

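View pics/s1.png

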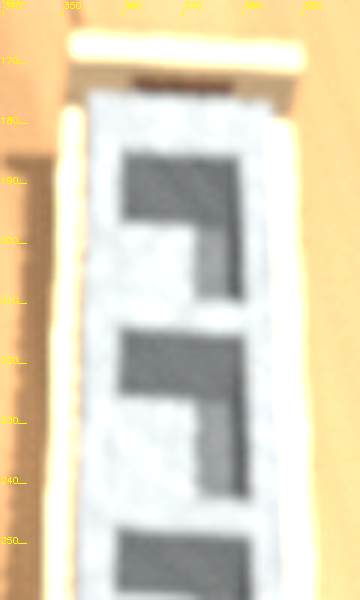

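View pics/s2.png

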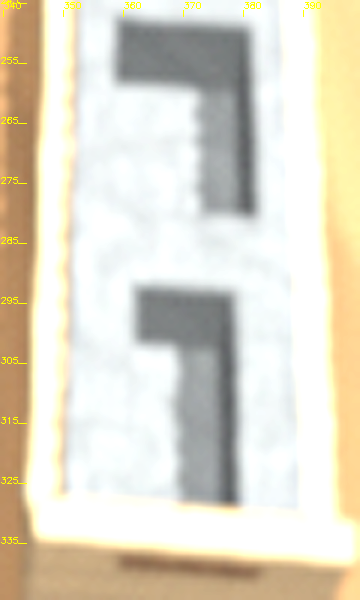

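```bash
cat > h.py <<'E'
import numpy as np
from rig import eyes
P={n:eyes.camera_params(n) for n in("side","top")}
def proj(n,p):
    p=np.atleast_2d(p); M=np.array(P[n]["camera_from_world"]);K=np.array(P[n]["K"])
    c=p@M[:3,:3].T+M[:3,3]; u=c@K.T; return u[:,:2]/u[:,2:]
def ray(n,uv,z):
    M=np.array(P[n]["camera_from_world"]);K=np.array(P[n]["K"])
    d=M[:3,:3].T@np.linalg.solve(K,[uv[0],uv[1],1]); o=-M[:3,:3].T@M[:3,3]
    return o+d*(z-o[2])/d[2]
def place(q,p):
    p=np.atleast_2d(p); c,s=np.cos(q[2]),np.sin(q[2])
    return np.c_[q[0]+c*p[:,0]-s*p[:,1], q[1]+s*p[:,0]+c*p[:,1], p[:,2]]
E
python3 - <<'E'
from h import *
from scipy.optimize import least_squares
A,B=21.5,33.5
T=[((A,80+B),(298.1,106.4)),((A,80-B),(333.2,111.5)),((-A,80+B),(294.5,128.5)),((A,B),(340.6,113.1)),((A,-B),(376.4,118.6)),((-A,-B),(373.8,140.6)),((A,-80+B),(383.9,119.8)),((A,-80-B),(419.9,125.6)),((-A,-80-B),(417.1,147.8)),((14.5,-137.5),(432.6,131.2)),((14.5,-202.5),(468.1,136.9)),((-14.5,-202.5),(466.4,151.6))]
S=[((-A,80+B),(360,185.2)),((A,80+B),(379.5,185.2)),((A,80-B),(380,209.5)),((-A,B),(359.3,214.5)),((A,B),(380.3,214.5)),((A,-B),(381,242.5)),((-A,-80+B),(359,247.7)),((A,-80+B),(381.3,247.7)),((A,-80-B),(382,280.3)),((-14.5,-137.5),(362,292.3)),((14.5,-137.5),(378.7,292.7))]
def fit(T,S,q0,z=None):
    def r(q):
        o=[]
        for n,L in(("top",T),("side",S)):
            if L:
                p=np.array([(*a,50) if len(a)==2 else a for a,_ in L]); o.append((proj(n,place(q,p))-np.array([b for _,b in L])).ravel())
        return np.concatenate(o)
    s=least_squares(r,q0,x_scale=[100,100,.1]); return s.x,r(s.x).reshape(-1,2).round(1)
for a,b in((T,S),(T,[]),([],S)):
    q,e=fit(a,b,[550,-150,-.1]); print(q.round(3)); 
    if a and b: print(e.tolist())
qr=q
C=[((37,0,53),(347.6,185.2)),((37,-80,53),(392.2,192.8)),((37,80,76),(303.5,175.8)),((0,-80,130),(394.8,206.5))]
q,e=fit(C,[],[400,-150,-.1]);print(q,e.tolist())
for uv,z in(((278.8,167.4),36),((420.2,190.4),36),((394.8,206.5),130)): print(ray("top",uv,z))
E
```

```text
[ 6.29455e+02  1.03788e+02 -1.86000e-01]
[[0.3, 0.1], [0.9, 0.5], [-0.2, 0.0], [0.5, -0.0], [0.8, 0.1], [-0.1, 0.4], [0.3, -0.1], [0.8, -0.2], [0.4, 0.1], [0.7, -0.1], [0.9, -0.3], [0.7, 0.3], [-0.4, -1.6], [0.1, -0.4], [0.3, -0.2], [-0.2, -1.6], [0.2, -0.2], [0.3, -0.3], [-0.4, -1.3], [0.1, 0.3], [0.4, -0.3], [-0.0, -1.5], [-0.0, -0.6]]
[ 6.29646e+02  1.04691e+02 -1.87000e-01]
[ 6.29049e+02  1.02252e+02 -1.85000e-01]
[ 4.83592557e+02  1.31308502e+02 -1.87560054e-01] [[0.2, 0.3], [0.0, 0.0], [-0.2, -0.2], [0.0, -0.2]]
[560.06870995 249.48363734  36.        ]
[511.48390341  -7.22961196  36.        ]
[468.42812123  52.76806174 130.        ]
```

Candidates for the pack are the grey one at top (303,176), which is behind the left radio (short, at about (297,190)), and two pink look-alikes at (324,291) and (394,285). I choose the grey one, and crop t3 confirms it. The rack is behind the charger with yaw -0.187. Left to right the radios are short, tall (display) and mid (grey).

Call:
move_arm --pt "0 0 0 0 0 -6.35" --pt "0 0 0 0 0 -6.35" --pt "0 0 0 0 0 -6.35" --pt "0 0 0 0 0 -6.35" --pt "0 0 0 0 0 -6.35" --pt "0 0 0 0 0 -6.35" --pt "0 0 0 0 0 -6.35" --pt "0 0 0 0 0 -6.35" --pt "0 0 0 0 0 -6.35" --pt "0 0 0 0 0 -6.35" --grip 6

```text
time_s: 1.1
eef_pos: [143.0, -505.0, 231.0]
ee_rot: [-0.0, 0.768, 0.64, 0.0]
force: [0.9, -0.4, 0.1]
grip_width: 0.705
```

```bash
cat >> h.py <<'E'
from rig import ctrl
from scipy.spatial.transform import Rotation as Ro
CH=[483.6,131.3,-.187]; RK=[629.5,104.0,-.187]
def goto(q,x,y,z):
    s=ctrl.sense(); w,a,b,c=s["ee_rot"]; R=Ro.from_quat([a,b,c,w])
    t=place(q,[(x,y,z)])[0]; d=R.inv().apply(t-s["eef_pos"])
    Rt=Ro.from_matrix(np.array([[np.cos(1.5708+q[2]),np.sin(1.5708+q[2]),0],[np.cos(q[2]),np.sin(q[2]),0],[0,0,-1]]).T)
    print("t",round(s["time_s"],2),"pos",s["eef_pos"].round(1),"delta_tool_cm",(d/10).round(2),"turn_deg",np.degrees((R.inv()*Rt).as_rotvec()).round(2),"F",s["force"].round(1),"grip",round(s["grip_width"],3),"q",s["joints"].round(2))
E
python3 -c "
from h import *
goto(CH,0,80,200)"
```

```text
t 1.1 pos [ 143. -505.  231.] delta_tool_cm [76.75 22.02  3.15] turn_deg [-0.01 -0.04  0.28] F [ 0.9 -0.4  0.1] grip 0.705 q [-1.52  0.31  1.5   0.    1.33 -1.34]
```

Call:
move_arm --pt "3.8 1.1 0 0 0 0.28" --pt "3.8 1.1 0 0 0 0" --pt "3.8 1.1 0 0 0 0" --pt "3.8 1.1 0 0 0 0" --pt "3.8 1.1 0 0 0 0" --pt "3.8 1.1 0 0 0 0" --pt "3.8 1.1 0 0 0 0" --pt "3.8 1.1 0 0 0 0" --pt "3.8 1.1 0 0 0 0" --pt "3.8 1.1 0 0 0 0"

```text
time_s: 2.1
eef_pos: [323.4, -151.4, 231.2]
ee_rot: [0.0, 0.772, 0.636, 0.0]
force: [0.3, -0.8, -0.8]
grip_width: 0.704
```

Call:
move_arm --pt "4 1.1 0 0 0 0" --pt "4 1.1 0 0 0 0" --pt "4 1.1 0 0 0 0" --pt "4 1.1 0 0 0 0" --pt "4 1.1 0 0 0 0" --pt "4 1.1 0 0 0 0" --pt "4 1.1 0 0 0 0" --pt "4 1.1 0 0 0 0" --pt "4 1.1 0 0 0 0" --pt "2.6 1.1 0 0 0 0"

```text
time_s: 3.1
eef_pos: [504.9, 207.5, 230.8]
ee_rot: [-0.0, 0.771, 0.637, -0.0]
force: [0.0, -0.3, 0.7]
grip_width: 0.7
```

```bash
python3 -c "
from h import *
goto(CH,0,80,81)"
```

```text
t 3.1 pos [504.9 207.5 230.8] delta_tool_cm [ 0.12 -0.66 14.98] turn_deg [-0.05  0.   -0.16] F [ 0.  -0.3  0.7] grip 0.7 q [0.18 0.36 1.43 0.   1.35 0.36]
```

Call:
move_arm --pt "0.1 -0.35 2 0 0 -0.16" --pt "0 -0.35 2.5 0 0 0" --pt "0 0 2.5 0 0 0" --pt "0 0 2 0 0 0" --pt "0 0 2 0 0 0" --pt "0 0 2 0 0 0" --pt "0 0 1 0 0 0" --pt "0 0 0.8 0 0 0" --pt "0 0 0 0 0 0" --pt "0 0 0 0 0 0"

```text
time_s: 4.1
eef_pos: [498.3, 207.4, 83.9]
ee_rot: [0.0, 0.771, 0.637, 0.0]
force: [0.6, -0.6, -0.0]
grip_width: 0.704
```

Run:
```python
from h import *
import cv2
goto(CH,0,80,83)
a=eyes.capture("top")[120:270,220:430]; b=eyes.capture("side")[120:320,220:400]
cv2.imwrite("pics/g1.png",cv2.hconcat([cv2.resize(a,(420,300)),cv2.resize(b,(360,400))[:300]]))
```

```text
t 4.1 pos [498.3 207.4  83.9] delta_tool_cm [ 0.25 -0.03  0.09] turn_deg [ 0.05 -0.02 -0.1 ] F [ 0.6 -0.6 -0. ] grip 0.704 q [0.18 0.5  1.63 0.   1.   0.37]
```

View pics/g1.png

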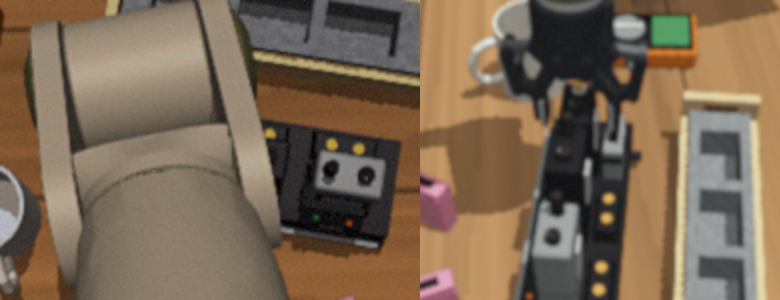

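Call:
move_arm --pt "0.2 0 0.1 0 0 0" --pt "0 0 0 0 0 0" --pt "0 0 0 0 0 0" --pt "0 0 0 0 0 0" --pt "0 0 0 0 0 0" --pt "0 0 0 0 0 0" --pt "0 0 0 0 0 0" --pt "0 0 0 0 0 0" --pt "0 0 0 0 0 0" --pt "0 0 0 0 0 0" --grip 2.5 --newtons 50

```text
time_s: 5.2
eef_pos: [498.6, 209.4, 82.7]
ee_rot: [0.0, 0.771, 0.637, 0.0]
force: [0.3, 1.7, 6.1]
grip_width: 0.391
```

Call:
move_arm --pt "0 0 -0.5 0 0 0" --pt "0 0 -0.5 0 0 0" --pt "0 0 -1 0 0 0" --pt "0 0 -1.5 0 0 0" --pt "0 0 -1.5 0 0 0" --pt "0 0 -1.5 0 0 0" --pt "0 0 -1 0 0 0" --pt "0 0 -0.5 0 0 0" --pt "0 0 0 0 0 0" --pt "0 0 0 0 0 0"

```text
time_s: 6.2
eef_pos: [498.1, 209.2, 161.8]
ee_rot: [-0.0, 0.771, 0.637, -0.0]
force: [-0.2, -0.2, -1.9]
grip_width: 0.39
```

Run:
```python
from h import *
import cv2
goto(RK,0,80,162)
b=eyes.capture("side")[90:320,220:420]
cv2.imwrite("pics/g2.png",cv2.resize(b,None,fx=2.5,fy=2.5))
```

```text
t 6.2 pos [498.1 209.2 161.8] delta_tool_cm [ 0.13 14.87 -0.04] turn_deg [-0.05  0.02 -0.1 ] F [-0.2 -0.2 -1.9] grip 0.39 q [ 0.18  0.41  1.55 -0.    1.18  0.37]
```

View pics/g2.png

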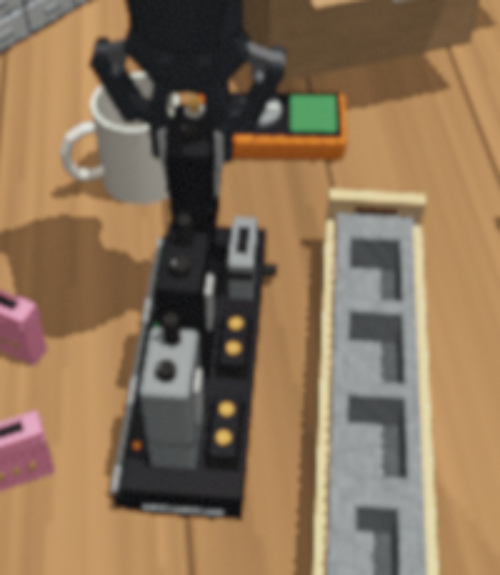

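Call:
move_arm --pt "0.1 1 0 0 0 -0.1" --pt "0 1.5 0 0 0 0" --pt "0 2 0 0 0 0" --pt "0 2.4 0 0 0 0" --pt "0 2.4 0 0 0 0" --pt "0 2 0 0 0 0" --pt "0 2 0 0 0 0" --pt "0 1.2 0 0 0 0" --pt "0 0.4 0 0 0 0" --pt "0 0 0 0 0 0"

```text
time_s: 7.25
eef_pos: [645.2, 182.3, 161.5]
ee_rot: [-0.0, 0.77, 0.638, -0.0]
force: [0.2, 0.5, -1.2]
grip_width: 0.397
```

Call:
move_arm --pt "0 0 1 0 0 0" --pt "0 0 1 0 0 0" --pt "0 0 1 0 0 0" --pt "0 0 0.6 0 0 0" --pt "0 0 0 0 0 0" --pt "0 0 0 0 0 0" --pt "0 0 0 0 0 0" --pt "0 0 0 0 0 0" --pt "0 0 0 0 0 0" --pt "0 0 0 0 0 0"

```text
time_s: 8.25
eef_pos: [644.9, 182.5, 126.5]
ee_rot: [0.0, 0.77, 0.638, 0.0]
force: [0.2, 0.3, -2.0]
grip_width: 0.392
```

Run:
```python
from h import *
import cv2
goto(RK,0,80,79)
b=eyes.capture("side")[90:320,250:450];a=eyes.capture("top")[60:200,250:430]
cv2.imwrite("pics/g3.png",cv2.hconcat([cv2.resize(b,None,fx=2,fy=2),cv2.resize(a,(400,460))]))
```

```text
t 8.25 pos [644.9 182.5 126.5] delta_tool_cm [-0.01 -0.06  4.75] turn_deg [ 0.01 -0.   -0.01] F [ 0.2  0.3 -2. ] grip 0.392 q [0.1  0.72 1.14 0.   1.29 0.29]
```

View pics/g3.png

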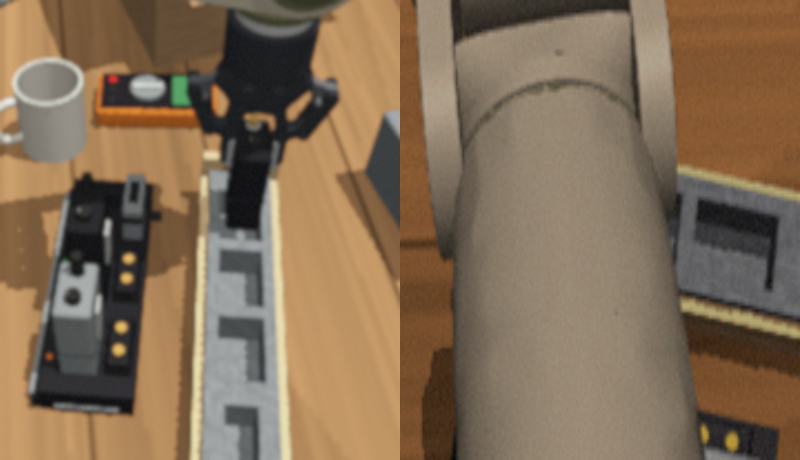

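Call:
move_arm --pt "0 -0.05 0.6 0 0 0" --pt "0 0 0.7 0 0 0" --pt "0 0 0.7 0 0 0" --pt "0 0 0.7 0 0 0" --pt "0 0 0.7 0 0 0" --pt "0 0 0.6 0 0 0" --pt "0 0 0.4 0 0 0" --pt "0 0 0.3 0 0 0" --pt "0 0 0 0 0 0" --pt "0 0 0 0 0 0"

```text
time_s: 9.35
eef_pos: [644.5, 182.6, 79.5]
ee_rot: [0.0, 0.77, 0.638, 0.0]
force: [0.8, 0.7, -1.0]
grip_width: 0.393
```

Run:
```python
from h import *
goto(RK,0,80,79)
```

```text
t 9.35 pos [644.5 182.6  79.5] delta_tool_cm [-0.   -0.01  0.05] turn_deg [ 0.02 -0.   -0.  ] F [ 0.8  0.7 -1. ] grip 0.393 q [ 0.1   0.77  1.18 -0.    1.19  0.29]
```

Nearly on the floor and no contact force. I'll release and rise, then go to the tall radio (charger 0,0).

Call:
move_arm --pt "0 0 0.05 0 0 0" --pt "0 0 0 0 0 0" --pt "0 0 0 0 0 0" --pt "0 0 0 0 0 0" --pt "0 0 0 0 0 0" --pt "0 0 0 0 0 0" --pt "0 0 0 0 0 0" --pt "0 0 0 0 0 0" --pt "0 0 0 0 0 0" --pt "0 0 0 0 0 0" --grip 6

```text
time_s: 10.35
eef_pos: [644.4, 182.6, 78.8]
ee_rot: [0.0, 0.77, 0.638, 0.0]
force: [-0.3, -0.2, -0.3]
grip_width: 0.706
```

Call:
move_arm --pt "0 0 -0.5 0 0 0" --pt "0 0 -1 0 0 0" --pt "0 0 -2 0 0 0" --pt "0 0 -2 0 0 0" --pt "0 0 -2 0 0 0" --pt "0 0 -2 0 0 0" --pt "0 0 -2 0 0 0" --pt "0 0 -1.5 0 0 0" --pt "0 0 -0.5 0 0 0" --pt "0 0 0 0 0 0"

```text
time_s: 11.35
eef_pos: [644.6, 182.7, 214.8]
ee_rot: [0.0, 0.77, 0.638, 0.001]
force: [0.2, 0.6, -0.2]
grip_width: 0.703
```

Run:
```python
from h import *
import cv2
goto(CH,0,0,180)
b=eyes.capture("side")[90:320,250:450]
cv2.imwrite("pics/g4.png",cv2.resize(b,None,fx=2.5,fy=2.5))
```

```text
t 11.35 pos [644.6 182.7 214.8] delta_tool_cm [ -8.04 -14.87   3.45] turn_deg [ 0.09 -0.03 -0.  ] F [ 0.2  0.6 -0.2] grip 0.703 q [ 0.1   0.66  1.02 -0.    1.47  0.29]
```

View pics/g4.png

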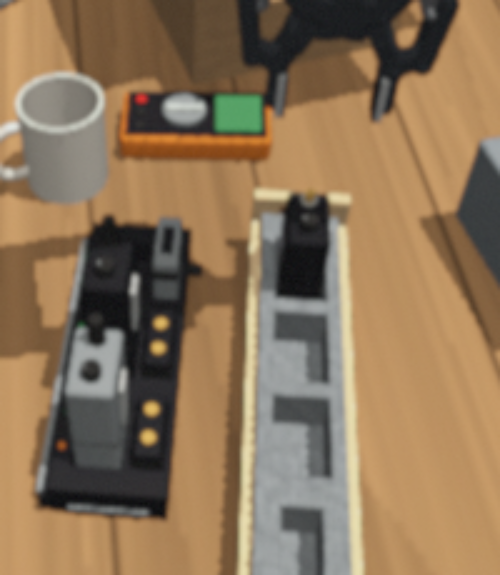

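Call:
move_arm --pt "-0.5 -1 0 0 0 0" --pt "-0.8 -1.5 0 0 0 0" --pt "-1 -2 0 0 0 0" --pt "-1.2 -2.2 0 0 0 0" --pt "-1.2 -2.2 0 0 0 0" --pt "-1.2 -2.2 0 0 0 0" --pt "-1.0 -2 0 0 0 0" --pt "-0.8 -1.2 0 0 0 0" --pt "-0.35 -0.57 0 0 0 0" --pt "0 0 1 0 0 0"

```text
time_s: 12.4
eef_pos: [483.5, 131.1, 204.2]
ee_rot: [0.001, 0.77, 0.638, 0.001]
force: [0.8, 0.3, 0.4]
grip_width: 0.707
```

Call:
move_arm --pt "0 0 1.2 0 0 0" --pt "0 0 1.5 0 0 0" --pt "0 0 1.5 0 0 0" --pt "0 0 1.5 0 0 0" --pt "0 0 1.5 0 0 0" --pt "0 0 1.3 0 0 0" --pt "0 0 0.8 0 0 0" --pt "0 0 0.3 0 0 0" --pt "0 0 0 0 0 0" --pt "0 0 0 0 0 0"

```text
time_s: 13.4
eef_pos: [483.6, 131.2, 108.1]
ee_rot: [0.0, 0.77, 0.638, 0.0]
force: [0.1, -0.4, -0.2]
grip_width: 0.699
```

Run:
```python
from h import *
import cv2
goto(CH,0,0,107)
b=eyes.capture("side")[90:320,220:420]
cv2.imwrite("pics/g5.png",cv2.resize(b,None,fx=2.5,fy=2.5))
```

```text
t 13.4 pos [483.6 131.2 108.1] delta_tool_cm [ 0.01 -0.01  0.11] turn_deg [ 0.04 -0.01  0.  ] F [ 0.1 -0.4 -0.2] grip 0.699 q [0.03 0.4  1.73 0.   1.02 0.22]
```

View pics/g5.png

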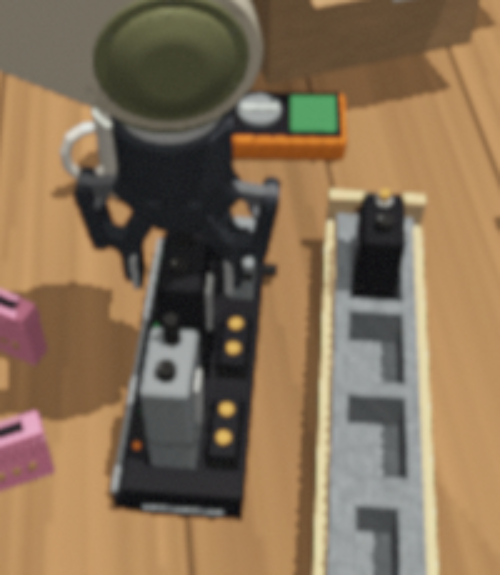

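Fingers straddle the tall radio, at (170-210, 240-300) in the crop. Closing and lifting.

Call:
move_arm --pt "0 0 0.1 0 0 0" --pt "0 0 0 0 0 0" --pt "0 0 0 0 0 0" --pt "0 0 0 0 0 0" --pt "0 0 0 0 0 0" --pt "0 0 0 0 0 0" --pt "0 0 0 0 0 0" --pt "0 0 0 0 0 0" --pt "0 0 0 0 0 0" --pt "0 0 0 0 0 0" --grip 2.5 --newtons 50

```text
time_s: 14.45
eef_pos: [483.6, 131.2, 107.1]
ee_rot: [0.0, 0.77, 0.638, 0.0]
force: [1.0, -0.2, 5.1]
grip_width: 0.392
```

Call:
move_arm --pt "0 0 -0.5 0 0 0" --pt "0 0 -0.5 0 0 0" --pt "0 0 -1 0 0 0" --pt "0 0 -1.5 0 0 0" --pt "0 0 -1.5 0 0 0" --pt "0 0 -1.5 0 0 0" --pt "0 0 -1 0 0 0" --pt "0 0 -0.5 0 0 0" --pt "0 0 0 0 0 0" --pt "0 0 0 0 0 0"

```text
time_s: 15.45
eef_pos: [483.0, 131.2, 186.3]
ee_rot: [-0.0, 0.77, 0.638, -0.0]
force: [0.2, 0.2, -3.5]
grip_width: 0.395
```

Run:
```python
from h import *
goto(RK,0,0,187)
```

```text
t 15.45 pos [483.  131.2 186.3] delta_tool_cm [ 0.06 14.9  -0.09] turn_deg [-0.06  0.01 -0.01] F [ 0.2  0.2 -3.5] grip 0.395 q [0.03 0.3  1.64 0.   1.21 0.22]
```

Call:
move_arm --pt "0 1 0 0 0 0" --pt "0 1.5 0 0 0 0" --pt "0 2 0 0 0 0" --pt "0 2.4 0 0 0 0" --pt "0 2.4 0 0 0 0" --pt "0 2 0 0 0 0" --pt "0 2 0 0 0 0" --pt "0 1.2 0 0 0 0" --pt "0 0.4 0 0 0 0" --pt "0 0 0.8 0 0 0"

```text
time_s: 16.45
eef_pos: [630.4, 103.3, 178.7]
ee_rot: [0.0, 0.77, 0.638, 0.0]
force: [-0.0, -0.3, -3.0]
grip_width: 0.391
```

Call:
move_arm --pt "0 0 1 0 0 0" --pt "0 0 1 0 0 0" --pt "0 0 0.6 0 0 0" --pt "0 0 0.2 0 0 0" --pt "0 0 0 0 0 0" --pt "0 0 0 0 0 0" --pt "0 0 0 0 0 0" --pt "0 0 0 0 0 0" --pt "0 0 0 0 0 0" --pt "0 0 0 0 0 0"

```text
time_s: 17.45
eef_pos: [629.8, 103.5, 150.9]
ee_rot: [0.0, 0.77, 0.638, 0.0]
force: [0.8, 0.6, -3.2]
grip_width: 0.391
```

Run:
```python
from h import *
import cv2
goto(RK,0,0,103.3)
b=eyes.capture("side")[90:320,250:450]
cv2.imwrite("pics/g6.png",cv2.resize(b,None,fx=2.5,fy=2.5))
```

```text
t 17.45 pos [629.8 103.5 150.9] delta_tool_cm [ 0.05 -0.04  4.76] turn_deg [ 0.01 -0.   -0.  ] F [ 0.8  0.6 -3.2] grip 0.391 q [-0.02  0.63  1.23  0.    1.28  0.17]
```

View pics/g6.png

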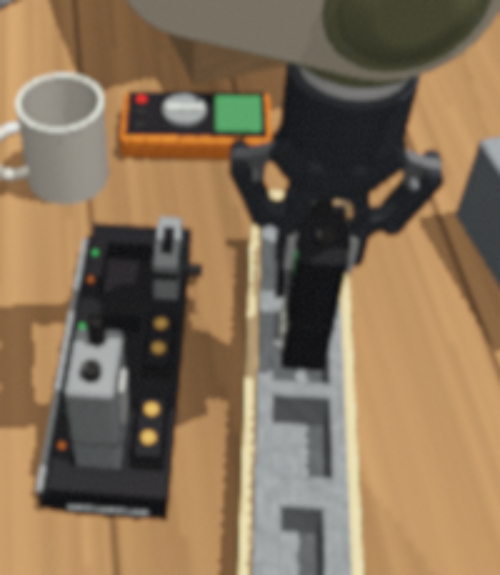

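The tall radio hangs over the middle pocket. Lowering it.

Call:
move_arm --pt "0.05 -0.04 0.6 0 0 0" --pt "0 0 0.7 0 0 0" --pt "0 0 0.7 0 0 0" --pt "0 0 0.7 0 0 0" --pt "0 0 0.7 0 0 0" --pt "0 0 0.6 0 0 0" --pt "0 0 0.4 0 0 0" --pt "0 0 0.3 0 0 0" --pt "0 0 0 0 0 0" --pt "0 0 0 0 0 0"

```text
time_s: 18.5
eef_pos: [629.5, 104.1, 104.0]
ee_rot: [0.0, 0.77, 0.638, 0.0]
force: [-0.2, 0.7, -3.0]
grip_width: 0.391
```

Run:
```python
from h import *
goto(RK,0,0,103.3)
```

```text
t 18.5 pos [629.5 104.1 104. ] delta_tool_cm [-0.01 -0.    0.07] turn_deg [ 0.02 -0.   -0.  ] F [-0.2  0.7 -3. ] grip 0.391 q [-0.02  0.67  1.28  0.    1.19  0.17]
```

Call:
move_arm --pt "0 0 0.07 0 0 0" --pt "0 0 0 0 0 0" --pt "0 0 0 0 0 0" --pt "0 0 0 0 0 0" --pt "0 0 0 0 0 0" --pt "0 0 0 0 0 0" --pt "0 0 0 0 0 0" --pt "0 0 0 0 0 0" --pt "0 0 0 0 0 0" --pt "0 0 0 0 0 0" --grip 6

```text
time_s: 19.5
eef_pos: [629.4, 104.0, 103.0]
ee_rot: [-0.0, 0.77, 0.638, -0.0]
force: [0.2, 0.6, 0.9]
grip_width: 0.703
```

Call:
move_arm --pt "0 0 -0.5 0 0 0" --pt "0 0 -1 0 0 0" --pt "0 0 -2 0 0 0" --pt "0 0 -2 0 0 0" --pt "0 0 -2 0 0 0" --pt "0 0 -2 0 0 0" --pt "0 0 -1 0 0 0" --pt "0 0 -0.5 0 0 0" --pt "0 0 0 0 0 0" --pt "0 0 0 0 0 0"

```text
time_s: 20.5
eef_pos: [629.1, 104.0, 212.2]
ee_rot: [-0.0, 0.77, 0.638, -0.001]
force: [-1.5, 0.3, -0.2]
grip_width: 0.7
```

Run:
```python
from h import *
import cv2
goto(CH,0,-80,180)
b=eyes.capture("side")[90:320,250:450]
cv2.imwrite("pics/g7.png",cv2.resize(b,None,fx=2.5,fy=2.5))
```

```text
t 20.5 pos [629.1 104.  212.2] delta_tool_cm [ -8.03 -14.8    3.24] turn_deg [-0.08  0.01 -0.  ] F [-1.5  0.3 -0.2] grip 0.7 q [-0.02  0.58  1.15  0.    1.42  0.17]
```

View pics/g7.png

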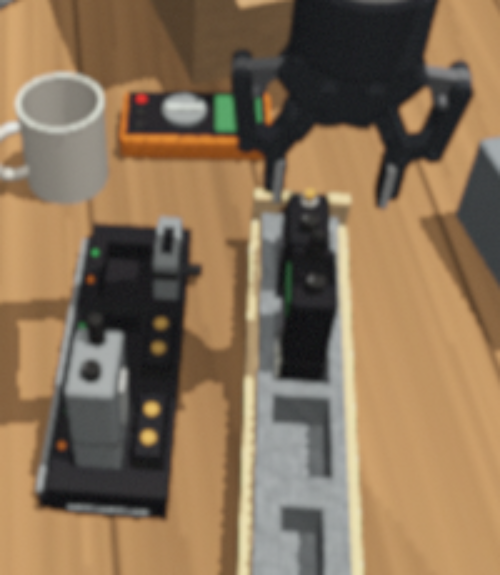

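Call:
move_arm --pt "-0.5 -1 0 0 0 0" --pt "-0.8 -1.5 0 0 0 0" --pt "-1 -2 0 0 0 0" --pt "-1.2 -2.2 0 0 0 0" --pt "-1.2 -2.2 0 0 0 0" --pt "-1.2 -2.2 0 0 0 0" --pt "-1.0 -2 0 0 0 0" --pt "-0.8 -1.2 0 0 0 0" --pt "-0.33 -0.5 0 0 0 0" --pt "0 0 1 0 0 0"

```text
time_s: 21.55
eef_pos: [469.4, 52.5, 203.5]
ee_rot: [0.001, 0.77, 0.638, 0.001]
force: [-0.0, 0.8, -0.5]
grip_width: 0.702
```

Call:
move_arm --pt "0 0 1.5 0 0 0" --pt "0 0 1.6 0 0 0" --pt "0 0 1.6 0 0 0" --pt "0 0 1.6 0 0 0" --pt "0 0 1.6 0 0 0" --pt "0 0 1.3 0 0 0" --pt "0 0 1.0 0 0 0" --pt "0 0 0.4 0 0 0" --pt "0 0 0 0 0 0" --pt "0 0 0 0 0 0"

```text
time_s: 22.55
eef_pos: [469.4, 52.7, 97.4]
ee_rot: [0.0, 0.77, 0.638, 0.0]
force: [0.4, -0.1, -0.6]
grip_width: 0.702
```

Run:
```python
from h import *
import cv2
goto(CH,0,-80,95)
b=eyes.capture("side")[90:320,220:420]
cv2.imwrite("pics/g8.png",cv2.resize(b,None,fx=2.5,fy=2.5))
```

```text
t 22.55 pos [469.4  52.7  97.4] delta_tool_cm [-0.01 -0.07  0.24] turn_deg [ 0.04 -0.   -0.  ] F [ 0.4 -0.1 -0.6] grip 0.702 q [-0.14  0.36  1.82  0.    0.96  0.05]
```

View pics/g8.png

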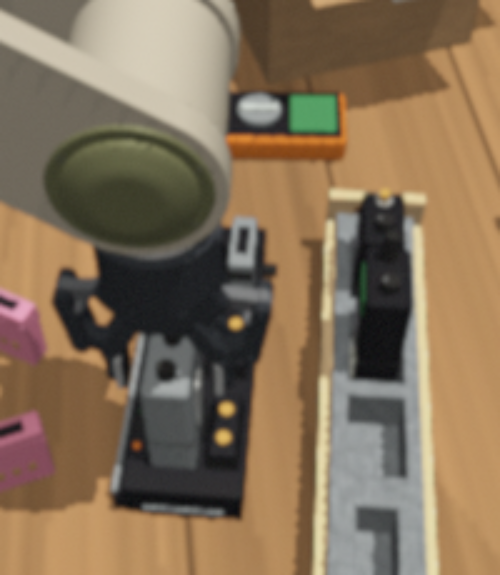

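Call:
move_arm --pt "0 -0.06 0.24 0 0 0" --pt "0 0 0 0 0 0" --pt "0 0 0 0 0 0" --pt "0 0 0 0 0 0" --pt "0 0 0 0 0 0" --pt "0 0 0 0 0 0" --pt "0 0 0 0 0 0" --pt "0 0 0 0 0 0" --pt "0 0 0 0 0 0" --pt "0 0 0 0 0 0" --grip 2.5 --newtons 50

```text
time_s: 23.6
eef_pos: [468.6, 52.8, 94.8]
ee_rot: [0.0, 0.77, 0.638, 0.0]
force: [0.2, 0.6, 2.7]
grip_width: 0.39
```

Call:
move_arm --pt "0 0 -0.5 0 0 0" --pt "0 0 -0.5 0 0 0" --pt "0 0 -1 0 0 0" --pt "0 0 -1.5 0 0 0" --pt "0 0 -1.5 0 0 0" --pt "0 0 -1.5 0 0 0" --pt "0 0 -1 0 0 0" --pt "0 0 -0.5 0 0 0" --pt "0 0 0 0 0 0" --pt "0 0 0 0 0 0"

```text
time_s: 24.6
eef_pos: [468.2, 52.8, 174.2]
ee_rot: [-0.0, 0.77, 0.638, -0.0]
force: [-0.0, 0.3, -2.2]
grip_width: 0.391
```

Run:
```python
from h import *
goto(RK,0,-80,175)
```

```text
t 24.6 pos [468.2  52.8 174.2] delta_tool_cm [ 0.03 14.9  -0.09] turn_deg [-0.05  0.   -0.  ] F [-0.   0.3 -2.2] grip 0.391 q [-0.14  0.25  1.74  0.    1.15  0.05]
```

Call:
move_arm --pt "0.03 1 0 0 0 0" --pt "0 1.5 0 0 0 0" --pt "0 2 0 0 0 0" --pt "0 2.4 0 0 0 0" --pt "0 2.4 0 0 0 0" --pt "0 2 0 0 0 0" --pt "0 2 0 0 0 0" --pt "0 1.2 0 0 0 0" --pt "0 0.4 0 0 0 0" --pt "0 0 0.8 0 0 0"

```text
time_s: 25.6
eef_pos: [615.6, 25.2, 166.6]
ee_rot: [0.0, 0.77, 0.638, 0.0]
force: [-0.0, 0.4, -3.1]
grip_width: 0.388
```

Call:
move_arm --pt "0 0 1 0 0 0" --pt "0 0 1 0 0 0" --pt "0 0 0.6 0 0 0" --pt "0 0 0.2 0 0 0" --pt "0 0 0 0 0 0" --pt "0 0 0 0 0 0" --pt "0 0 0 0 0 0" --pt "0 0 0 0 0 0" --pt "0 0 0 0 0 0" --pt "0 0 0 0 0 0"

```text
time_s: 26.6
eef_pos: [615.0, 25.3, 138.8]
ee_rot: [0.0, 0.77, 0.638, 0.0]
force: [0.1, -0.1, -2.6]
grip_width: 0.392
```

Run:
```python
from h import *
import cv2
goto(RK,0,-80,91)
b=eyes.capture("side")[120:350,250:450]
cv2.imwrite("pics/g9.png",cv2.resize(b,None,fx=2.5,fy=2.5))
```

```text
t 26.6 pos [615.   25.3 138.8] delta_tool_cm [-0.   -0.04  4.78] turn_deg [ 0.01 -0.   -0.  ] F [ 0.1 -0.1 -2.6] grip 0.392 q [-0.15  0.59  1.33 -0.    1.22  0.04]
```

View pics/g9.png

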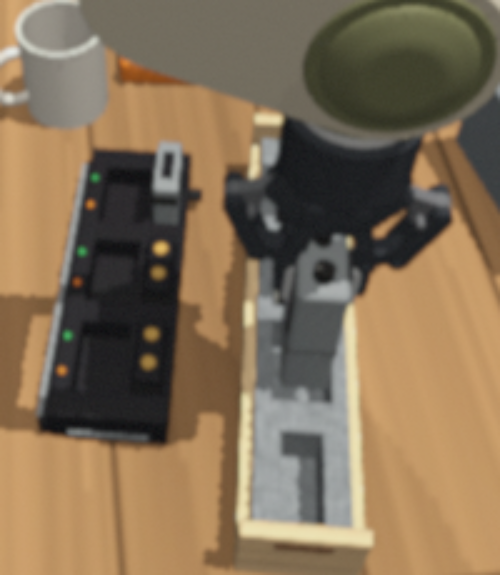

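Call:
move_arm --pt "0 -0.04 0.6 0 0 0" --pt "0 0 0.7 0 0 0" --pt "0 0 0.7 0 0 0" --pt "0 0 0.7 0 0 0" --pt "0 0 0.7 0 0 0" --pt "0 0 0.6 0 0 0" --pt "0 0 0.4 0 0 0" --pt "0 0 0.3 0 0 0" --pt "0 0 0.07 0 0 0" --pt "0 0 0 0 0 0"

```text
time_s: 27.65
eef_pos: [614.7, 25.4, 91.1]
ee_rot: [0.0, 0.77, 0.638, 0.0]
force: [0.5, 0.4, -3.1]
grip_width: 0.395
```

Run:
```python
from h import *
goto(RK,0,-80,91)
```

```text
t 27.65 pos [614.7  25.4  91.1] delta_tool_cm [-0.   -0.    0.01] turn_deg [ 0.02 -0.   -0.  ] F [ 0.5  0.4 -3.1] grip 0.395 q [-0.15  0.64  1.38  0.    1.12  0.04]
```

Call:
move_arm --pt "0 0 0 0 0 0" --pt "0 0 0 0 0 0" --pt "0 0 0 0 0 0" --pt "0 0 0 0 0 0" --pt "0 0 0 0 0 0" --pt "0 0 0 0 0 0" --pt "0 0 0 0 0 0" --pt "0 0 0 0 0 0" --pt "0 0 0 0 0 0" --pt "0 0 0 0 0 0" --grip 6

```text
time_s: 28.65
eef_pos: [614.5, 25.5, 91.0]
ee_rot: [-0.0, 0.77, 0.638, -0.0]
force: [0.6, 0.4, -0.4]
grip_width: 0.699
```

Call:
move_arm --pt "0 0 -0.5 0 0 0" --pt "0 0 -1 0 0 0" --pt "0 0 -2 0 0 0" --pt "0 0 -2 0 0 0" --pt "0 0 -2 0 0 0" --pt "0 0 -2 0 0 0" --pt "0 0 -2 0 0 0" --pt "0 0 -0.7 0 0 0" --pt "0 0 0 0 0 0" --pt "0 0 0 0 0 0"

```text
time_s: 29.65
eef_pos: [614.2, 25.5, 212.2]
ee_rot: [-0.0, 0.77, 0.638, -0.0]
force: [0.4, 1.0, -0.9]
grip_width: 0.704
```

Run:
```python
from h import *
import cv2
goto(CH,37,80,120)
b=eyes.capture("side")[120:350,250:450]
cv2.imwrite("pics/g10.png",cv2.resize(b,None,fx=2.5,fy=2.5))
```

```text
t 29.65 pos [614.2  25.5 212.2] delta_tool_cm [ 15.97 -11.09   9.23] turn_deg [-0.07  0.   -0.01] F [ 0.4  1.  -0.9] grip 0.704 q [-0.15  0.53  1.23  0.    1.38  0.04]
```

View pics/g10.png

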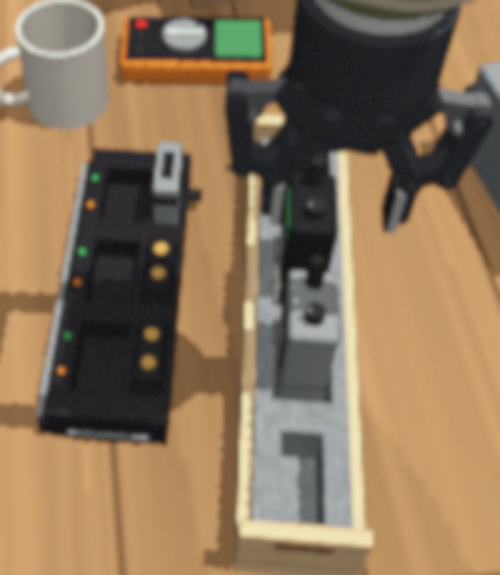

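Call:
move_arm --pt "0.8 -0.6 0 0 0 0" --pt "1.6 -1 0 0 0 0" --pt "2 -1.5 0 0 0 0" --pt "2.2 -1.6 0 0 0 0" --pt "2.2 -1.6 0 0 0 0" --pt "2.2 -1.6 0 0 0 0" --pt "2 -1.4 0 0 0 0" --pt "1.8 -1 0 0 0 0" --pt "0.9 -0.6 0 0 0 0" --pt "0.27 -0.19 1 0 0 0" --grip 4.2

```text
time_s: 30.7
eef_pos: [534.9, 204.5, 203.7]
ee_rot: [0.001, 0.769, 0.639, 0.001]
force: [0.4, 0.6, -0.8]
grip_width: 0.49
```

Call:
move_arm --pt "0 0 1 0 0 0" --pt "0 0 1.5 0 0 0" --pt "0 0 1.5 0 0 0" --pt "0 0 1.5 0 0 0" --pt "0 0 1.4 0 0 0" --pt "0 0 0.9 0 0 0" --pt "0 0 0.3 0 0 0" --pt "0 0 0 0 0 0" --pt "0 0 0 0 0 0" --pt "0 0 0 0 0 0"

```text
time_s: 31.7
eef_pos: [535.6, 203.0, 122.6]
ee_rot: [0.0, 0.77, 0.638, 0.0]
force: [0.5, -0.3, -0.4]
grip_width: 0.492
```

Run:
```python
from h import *
import cv2
goto(CH,37,80,55)
b=eyes.capture("side")[120:300,250:430]
cv2.imwrite("pics/g11.png",cv2.resize(b,None,fx=3.2,fy=3.2))
```

```text
t 31.7 pos [535.6 203.  122.6] delta_tool_cm [-0.01 -0.08  6.76] turn_deg [ 0.06 -0.02 -0.01] F [ 0.5 -0.3 -0.4] grip 0.492 q [0.16 0.52 1.49 0.   1.13 0.34]
```

View pics/g11.png

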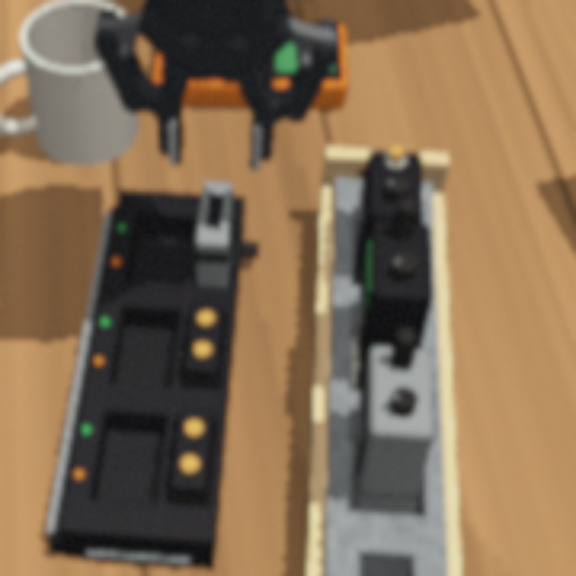

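Run:
```python
from h import *
for uv in((209,223),):
    p=ray("top",uv,95); print(p); d=p[:2]-np.array(CH[:2]); c,s=np.cos(CH[2]),np.sin(CH[2]); print("charger frame",c*d[0]+s*d[1],-s*d[0]+c*d[1])
for uv in((196,160),):
    p=ray("top",uv,38); d=p[:2]-np.array(CH[:2]); print("meter",c*d[0]+s*d[1],-s*d[0]+c*d[1])
```

```text
[451.96469076 363.45414173  95.        ]
charger frame -74.24404100673692 222.225472634888
meter 41.42037320601201 283.9426117990683
```

Call:
move_arm --pt "0 -0.06 0.8 0 0 0" --pt "0 0 1 0 0 0" --pt "0 0 1.2 0 0 0" --pt "0 0 1.2 0 0 0" --pt "0 0 1 0 0 0" --pt "0 0 0.8 0 0 0" --pt "0 0 0.5 0 0 0" --pt "0 0 0.25 0 0 0" --pt "0 0 0 0 0 0" --pt "0 0 0 0 0 0"

```text
time_s: 32.75
eef_pos: [534.9, 203.1, 54.9]
ee_rot: [0.0, 0.77, 0.638, 0.0]
force: [0.4, -0.2, 0.5]
grip_width: 0.493
```

Run:
```python
from h import *
import cv2
goto(CH,37,80,55)
b=eyes.capture("side")[120:300,250:430]
cv2.imwrite("pics/g12.png",cv2.resize(b,None,fx=3.2,fy=3.2))
```

```text
t 32.75 pos [534.9 203.1  54.9] delta_tool_cm [-0.01 -0.01 -0.01] turn_deg [ 0.04 -0.01 -0.  ] F [ 0.4 -0.2  0.5] grip 0.493 q [0.16 0.61 1.55 0.   0.99 0.35]
```

View pics/g12.png

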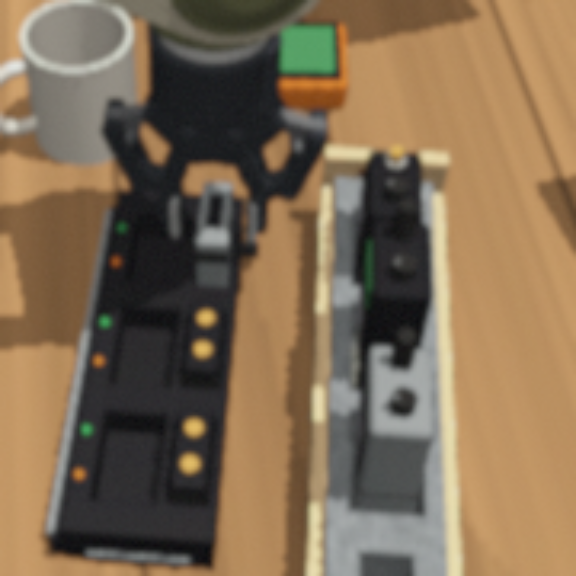

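Call:
move_arm --pt "0 0 0 0 0 0" --pt "0 0 0 0 0 0" --pt "0 0 0 0 0 0" --pt "0 0 0 0 0 0" --pt "0 0 0 0 0 0" --pt "0 0 0 0 0 0" --pt "0 0 0 0 0 0" --pt "0 0 0 0 0 0" --pt "0 0 0 0 0 0" --pt "0 0 0 0 0 0" --grip 1 --newtons 50

```text
time_s: 33.8
eef_pos: [535.0, 203.1, 54.9]
ee_rot: [0.0, 0.77, 0.638, 0.0]
force: [0.8, -0.0, 4.6]
grip_width: 0.222
```

Call:
move_arm --pt "0 0 -0.3 0 0 0" --pt "0 0 -0.5 0 0 0" --pt "0 0 -1 0 0 0" --pt "0 0 -1.5 0 0 0" --pt "0 0 -1.5 0 0 0" --pt "0 0 -1.4 0 0 0" --pt "0 0 -1 0 0 0" --pt "0 0 -0.3 0 0 0" --pt "0 0 0 0 0 0" --pt "0 0 0 0 0 0"

```text
time_s: 34.8
eef_pos: [534.4, 203.0, 128.9]
ee_rot: [-0.0, 0.77, 0.638, -0.0]
force: [0.5, 0.3, -1.7]
grip_width: 0.221
```

Run:
```python
from h import *
import cv2
goto(RK,0,-170,129)
b=eyes.capture("side")[90:270,250:430]
cv2.imwrite("pics/g13.png",cv2.resize(b,None,fx=3.2,fy=3.2))
```

```text
t 34.8 pos [534.4 203.  128.9] delta_tool_cm [-2.496e+01  1.119e+01 -1.000e-02] turn_deg [-0.06  0.02 -0.01] F [ 0.5  0.3 -1.7] grip 0.221 q [ 0.16  0.51  1.49 -0.    1.14  0.35]
```

View pics/g13.png

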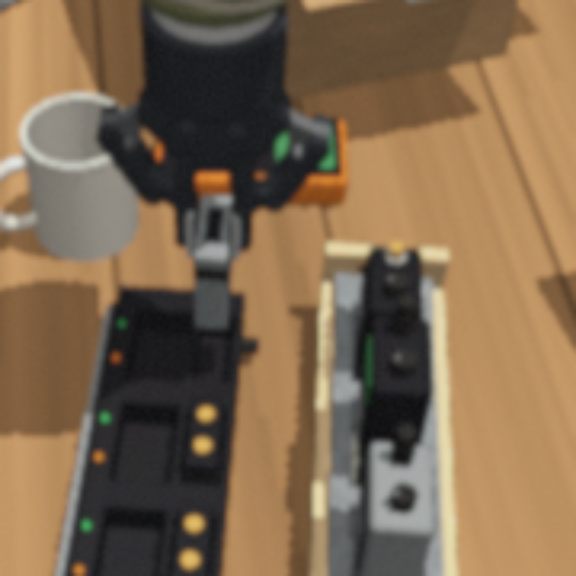

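Call:
move_arm --pt "-1 0 0 0 0 0" --pt "-2 0 0 0 0 0" --pt "-3 0 0 0 0 0" --pt "-3.5 0 0 0 0 0" --pt "-3.5 0 0 0 0 0" --pt "-3.5 0 0 0 0 0" --pt "-3.5 0 0 0 0 0" --pt "-3 0 0 0 0 0" --pt "-1.5 0 0 0 0 0" --pt "-0.5 0 0 0 0 0"

```text
time_s: 35.85
eef_pos: [487.6, -44.2, 129.3]
ee_rot: [-0.0, 0.771, 0.637, -0.0]
force: [0.4, 0.5, -0.4]
grip_width: 0.222
```

Call:
move_arm --pt "0 0.8 0 0 0 0" --pt "0 1.4 0 0 0 0" --pt "0 2 0 0 0 0" --pt "0 2 0 0 0 0" --pt "0 2 0 0 0 0" --pt "0 1.7 0 0 0 0" --pt "0 1 0 0 0 0" --pt "0 0.25 0 0 0 0" --pt "0 0 0 0 0 0" --pt "0 0 0 0 0 0"

```text
time_s: 36.85
eef_pos: [597.5, -62.8, 129.4]
ee_rot: [-0.0, 0.77, 0.638, -0.0]
force: [-0.1, -0.5, -0.5]
grip_width: 0.226
```

Run:
```python
from h import *
import cv2
goto(RK,0,-170,99)
b=eyes.capture("side")[170:350,300:480]
a=eyes.capture("top")[70:210,350:500]
cv2.imwrite("pics/g14.png",cv2.hconcat([cv2.resize(b,(420,420)),cv2.resize(a,(380,420))]))
```

```text
t 36.85 pos [597.5 -62.8 129.4] delta_tool_cm [-0.02  0.05  3.04] turn_deg [-0.03 -0.01  0.03] F [-0.1 -0.5 -0.5] grip 0.226 q [-0.3   0.57  1.39  0.    1.18 -0.11]
```

View pics/g14.png

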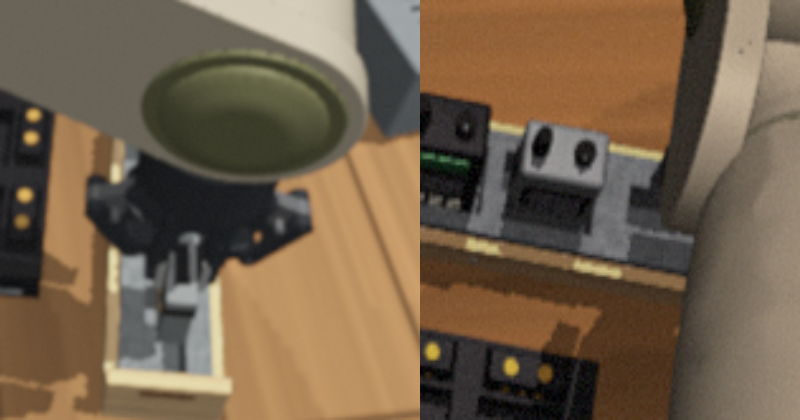

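Call:
move_arm --pt "0 0.05 0.5 0 0 0" --pt "0 0 0.8 0 0 0" --pt "0 0 0.8 0 0 0" --pt "0 0 0.6 0 0 0" --pt "0 0 0.3 0 0 0" --pt "0 0 0 0 0 0" --pt "0 0 0 0 0 0" --pt "0 0 0 0 0 0" --pt "0 0 0 0 0 0" --pt "0 0 0 0 0 0"

```text
time_s: 37.95
eef_pos: [598.3, -63.4, 99.7]
ee_rot: [0.0, 0.77, 0.638, 0.0]
force: [-0.4, -0.6, -0.5]
grip_width: 0.226
```

Run:
```python
from h import *
import cv2
goto(RK,0,-170,53)
im=eyes.capture("side")
f=6;b=cv2.resize(im[260:350,330:430],None,fx=f,fy=f,interpolation=cv2.INTER_CUBIC)
def dr(P,col):
    u=proj("side",place(RK,P)); u=((u-[330,260]+.5)*f).astype(int); cv2.polylines(b,[u.reshape(-1,1,2)],True,col,1)
dr([(14.5,-137.5,50),(14.5,-202.5,50),(-14.5,-202.5,50),(-14.5,-137.5,50)],(0,255,0))
dr([(10,-143,56),(10,-197,56),(-10,-197,56),(-10,-143,56)],(0,0,255))
cv2.imwrite("pics/g15.png",b)
```

```text
t 37.95 pos [598.3 -63.4  99.7] delta_tool_cm [ 0.03 -0.05  4.67] turn_deg [ 0.02  0.   -0.  ] F [-0.4 -0.6 -0.5] grip 0.226 q [-0.3   0.6   1.42 -0.    1.12 -0.11]
```

View pics/g15.png

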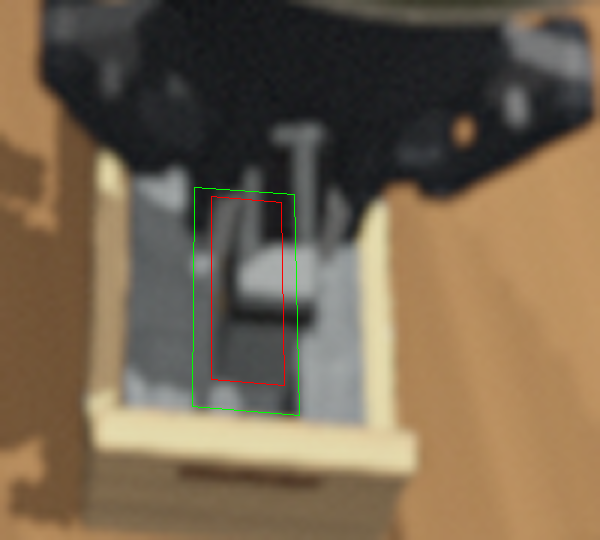

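Call:
move_arm --pt "0.03 -0.05 0.5 0 0 0" --pt "0 0 0.7 0 0 0" --pt "0 0 0.7 0 0 0" --pt "0 0 0.7 0 0 0" --pt "0 0 0.7 0 0 0" --pt "0 0 0.6 0 0 0" --pt "0 0 0.4 0 0 0" --pt "0 0 0.2 0 0 0" --pt "0 0 0.15 0 0 0" --pt "0 0 0 0 0 0"

```text
time_s: 39.0
eef_pos: [597.9, -63.0, 53.0]
ee_rot: [0.0, 0.77, 0.638, 0.0]
force: [0.5, -0.3, -1.4]
grip_width: 0.221
```

Run:
```python
from h import *
import cv2
goto(RK,0,-170,52)
b=eyes.capture("side")[240:350,320:440]
cv2.imwrite("pics/g16.png",cv2.resize(b,None,fx=5,fy=5,interpolation=cv2.INTER_CUBIC))
```

```text
t 39.0 pos [597.9 -63.   53. ] delta_tool_cm [-0.   0.   0.1] turn_deg [ 0.01  0.   -0.  ] F [ 0.5 -0.3 -1.4] grip 0.221 q [-0.3   0.66  1.45 -0.    1.03 -0.11]
```

View pics/g16.png

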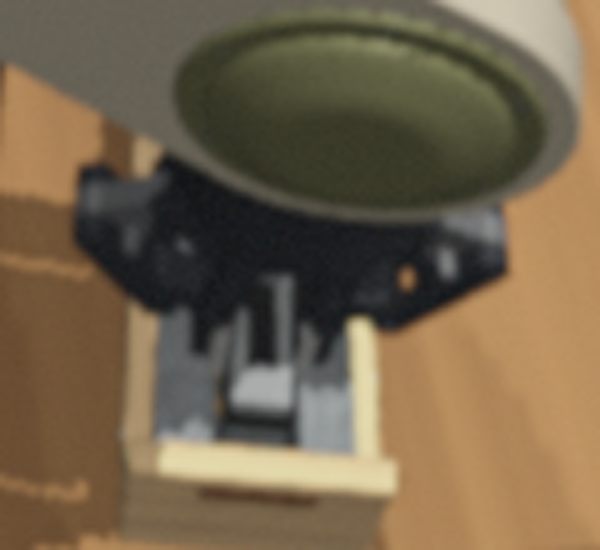

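Call:
move_arm --pt "0 0 0.05 0 0 0" --pt "0 0 0.05 0 0 0" --pt "0 0 0.04 0 0 0" --pt "0 0 0 0 0 0" --pt "0 0 0 0 0 0" --pt "0 0 0 0 0 0" --pt "0 0 0 0 0 0" --pt "0 0 0 0 0 0" --pt "0 0 0 0 0 0" --pt "0 0 0 0 0 0"

```text
time_s: 40.05
eef_pos: [597.8, -63.0, 51.6]
ee_rot: [-0.0, 0.77, 0.638, 0.0]
force: [0.4, 0.4, -1.3]
grip_width: 0.223
```

Call:
move_arm --pt "0 0 0 0 0 0" --pt "0 0 0 0 0 0" --pt "0 0 0 0 0 0" --pt "0 0 0 0 0 0" --pt "0 0 0 0 0 0" --pt "0 0 0 0 0 0" --pt "0 0 0 0 0 0" --pt "0 0 0 0 0 0" --pt "0 0 0 0 0 0" --pt "0 0 0 0 0 0" --grip 3.2

```text
time_s: 41.05
eef_pos: [597.8, -63.0, 51.6]
ee_rot: [-0.0, 0.77, 0.638, -0.0]
force: [0.3, -0.7, -0.3]
grip_width: 0.373
```

Call:
move_arm --pt "0 0 -0.5 0 0 0" --pt "0 0 -1 0 0 0" --pt "0 0 -2 0 0 0" --pt "0 0 -2.5 0 0 0" --pt "0 0 -2.5 0 0 0" --pt "0 0 -2.5 0 0 0" --pt "0 0 -2.5 0 0 0" --pt "0 0 -2 0 0 0" --pt "0 0 -1 0 0 0" --pt "0 0 0 0 0 0"

```text
time_s: 42.05
eef_pos: [598.2, -63.1, 218.2]
ee_rot: [0.001, 0.77, 0.638, 0.001]
force: [-0.3, 0.4, 0.1]
grip_width: 0.379
```

Call:
move_arm --pt "-1 0 0 0 0 0" --pt "-2 0 0 0 0 0" --pt "-3 0 0 0 0 0" --pt "-3 0 0 0 0 0" --pt "-3 0 0 0 0 0" --pt "-3 0 0 0 0 0" --pt "-3 0 0 0 0 0" --pt "-3 0 0 0 0 0" --pt "-2 0 0 0 0 0" --pt "-1 0 0 0 0 0"

```text
time_s: 43.05
eef_pos: [552.3, -300.5, 215.5]
ee_rot: [-0.001, 0.771, 0.637, -0.0]
force: [-0.4, -0.5, -0.8]
grip_width: 0.373
```

Run:
```python
from h import *
import cv2
goto(RK,0,-170,52)
im=eyes.capture("side"); t=eyes.capture("top")
def dr(b,n,o,f,q,P,col):
    u=proj(n,place(q,P)); u=((u-o+.5)*f).astype(int); cv2.polylines(b,[u.reshape(-1,1,2)],True,col,1)
f=4;b=cv2.resize(im[150:350,255:410],None,fx=f,fy=f,interpolation=cv2.INTER_CUBIC)[:,:]
f2=3.4;a=cv2.resize(t[80:250,260:490],None,fx=f2,fy=f2,interpolation=cv2.INTER_CUBIC)
cv2.imwrite("pics/f0.png",cv2.resize(a,None,fx=1,fy=1))
for y,h in((80,106),(0,130),(-80,118),(-170,64)):
    w,d=(27,10) if h==64 else (28,17)
    R=[(d,y+w,8+h),(d,y-w,8+h),(-d,y-w,8+h),(-d,y+w,8+h)]
    dr(a,"top",[260,80],f2,RK,R,(0,255,0)); dr(b,"side",[255,150],f,RK,R,(0,255,0))
cv2.imwrite("pics/f1.png",a); cv2.imwrite("pics/f2.png",cv2.resize(b,None,fx=.74,fy=.74))
```

```text
t 43.05 pos [ 552.3 -300.5  215.5] delta_tool_cm [24.16  0.04 16.37] turn_deg [-0.09 -0.04 -0.1 ] F [-0.4 -0.5 -0.8] grip 0.373 q [-0.68  0.56  1.18 -0.    1.41 -0.5 ]
```

View pics/f1.png

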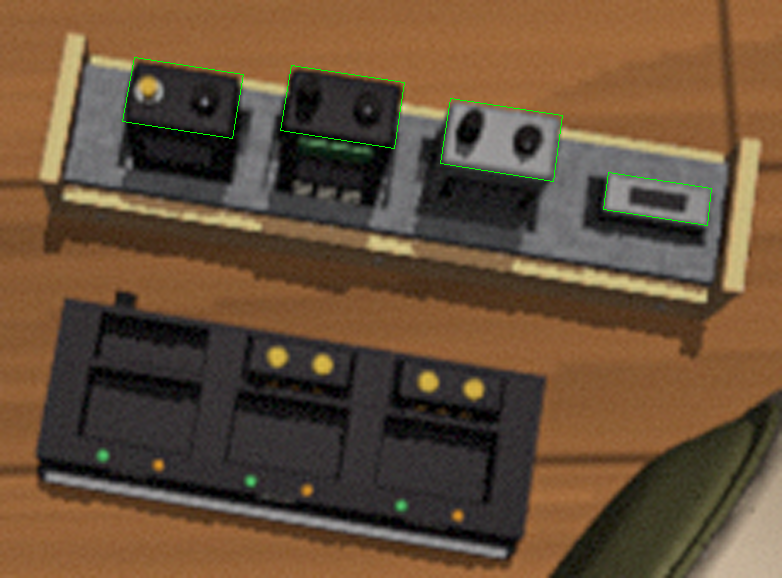

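View pics/f2.png

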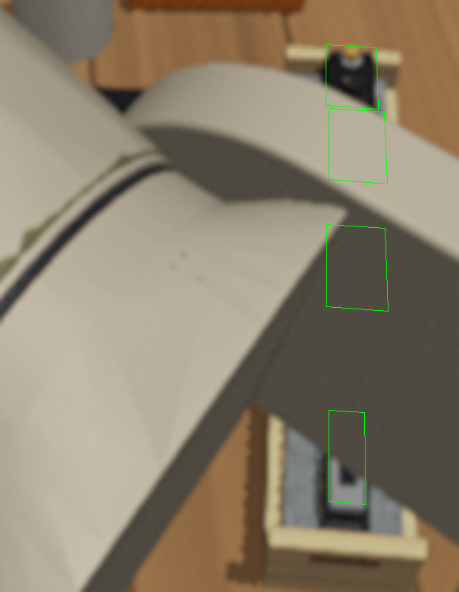

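All four tops in the top picture match the predicted outlines for standing upright on the pocket floors, within about 1 mm. The small packs' contacts are at the same pixels as at the start. The arm is clear, so I'm handing in.

```bash
python3 -c "
from rig import order
print(order.finish_job())"
```

```text
the job is handed in; nothing more can be done
None
```

All three radios now stand in the rack's wide pockets, each straight across from its charger pocket: short on the left, tall in the middle, mid-sized on the right. The tall spare pack is in the narrow pocket. I lowered each one in and let go within about 1 mm of the floor, and handed the job in at about 43 s of the 88 s allowed.

- **Fit in the rack:** in the last top picture, all four tops match the outlines predicted for standing upright on the pocket floors, within about 1 mm.
- **Left alone:** the small packs' contacts are at the same pixels as before. The mug and meter were clear of the arm throughout and looked unmoved in the side pictures. I did not measure them again at the end.
- **Incomplete check:** in the last side picture the arm hid the middle of the rack, so that view showed only the short radio and part of the pack.
- **Disagreement:** the two cameras differed by about 2.5 mm on the rack's y position, roughly what their calibration allows. I used a value between the two.

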